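Check a mallet head's bore on the step gauge

ROBOT

A 6-joint arm with a two-finger parallel gripper is mounted at the origin on the work surface. World frame = base frame: x ahead of the robot, y to its left, z up, the work surface at z = 0. Lengths are in m, angles in rad, forces in N, time in s.
With the tool pointing down it reaches from about 0.375 to 0.975 m from the base axis. Payload 3.8 kg.
Tool frame: the origin (TCP) lies at the centre of the arm's flange, where the gripper is bolted on; the fingertips stand 173 mm ahead of it and the grasp point (between the pads) lies 155 mm ahead of it (bot.tip_reach is the distance from the TCP to the fingertips, in m); z points along the fingers, y is the line along which they close (so a half turn about z gives the same grasp; the last joint's range is limited). The gripper opens to 85 mm and grips with 20 to 120 N. Pads are 22 mm wide; open, the fingers measure 114 mm over their backs; the gripper's body (76 mm by 85 mm) begins 54 mm behind the grasp point. The pads swing forward as they close: fully open they stand 13 mm farther back than shut.
Start: joints at [1.185, 0.264, 1.604, -0, 1.274, -0.037], TCP at [0.231, 0.634, 0.405] pointing down, gripper open.
Joint ranges: [-2.63, 2.63], [-0.94, 2.18], [0.31, 2.57], [-1.31, 4.45], [0, 2.66], [-2.55, 2.55]. Speed limits (rad/s): [2.57, 2.57, 3.14, 3.14, 3.14, 3.14].

INTERFACE

Orientations are given as a rotation vector (axis times angle).
In Python, from workcell import bot gives the robot as it stands.
- The arm moves only by the tool drive_tool, never from a script. Its arguments are lists of equal length, an entry for each row: "claw": the finger opening in mm, from 0 to 85.4; "slide": the shift along the world's x, y, z each as a share of 0.5 m, from -1 to 1, a list of three; "yaw": the turn about the world's z as a share of 180 degrees, from -1 to 1. A call has 1 to 8 rows; each row is the pose to reach, as a shift and turn from the pose commanded when the call began, turning the shorter way round; what a row does not reach only later rows make up. A row lasts 1/12 s, in which the tool goes at most 41.7 mm and 7.16 degrees, less where a joint would pass 70% of its speed; a pose out of reach is approached as far as the arm can. A call with a number of a shift or a turn outside -1 to 1 is refused whole. A call with a gripper value outside its range is refused whole. The fingers move at their own pace and stop on an object; "newtons" is the grip in N (left out, the last holds). Time passes only in rows, so rows that repeat a pose let the fingers close. It gives the time, the measured TCP pose, the force, the opening and the grip force at its end, in the units of the state.
- bot.read_state(): the state, without advancing time (a new reading comes with each control period).
- bot.read_camera(name): name is "side" or "top"; returns a dict with "color" (400x640x3 uint8, red, green, blue), "depth" (400x640 float32, m along the optical axis (not along the pixel's ray), 0 where there is no reading), "mtx" (3x3 intrinsics, pixels), "eye" and "rotation" of the camera in the world. Camera axes: x right, y up, looking along -z (the intrinsics and any distortion apply to the point x, -y, -z); pixel columns grow to the right and rows downward; lengths in m; the calibration is good to about 2 mm. A picture is of the moment at which its call begins.
- bot.finish_job(): hands the job in; it is judged then, once.
The state is a dict: "time": time; "q": joint angles; "joint_vel": joint speeds; "joint_torque": joint torques, N m; "tool_pos": TCP position; "tcp_rot": TCP orientation; "wrist_force": force on the tool from outside, world axes, zero at the start; "torque": the same for the moment, N m; "width": opening from 0.0 (shut) to 1.0 (fully open); "grip_force": force on a finger pad.
Only numpy, scipy, OpenCV 4.12 (cv2) and the standard library are available. Lean on these libraries where they do the work, as an engineer would, in place of code of your own. Each camera call takes 0.05 s, during which the arm holds its last target. There are 200 camera calls.

TASK

Take the turned mallet head standing on the blue pad and slide it, bore first, down over the upright steel step gauge as far as it will go without forcing it, then let go of it there. If it goes fully home onto the gauge's grey foot, stand it in the green tray; if it hangs up on the step part-way, stand it in the red tray. Leave the other head standing on the cork pad and do not disturb the gouge, the mallet or the jar.

Things in the scene. Friction and masses are not known exactly. Their poses are not given: they have to be found in the camera images.
- head_a: turned beech mallet head: upright plain cylinder with two dark lines, 56 mm diameter, 80 mm tall, 150 g, with a bore right through along its axis. The two heads look alike outside; one has a bore of 28 mm and the other 21 mm. Origin: centre of its underside; z up along the bore. 
- head_b: turned beech mallet head: upright plain cylinder with two dark lines, 56 mm diameter, 80 mm tall, 150 g, with a bore right through along its axis. The two heads look alike outside; one has a bore of 28 mm and the other 21 mm. Origin: centre of its underside; z up along the bore. 
- gauge: Steel step gauge, fixed. Grey foot 90 mm diameter; heights above the bench: foot top 12 mm; 24 mm pin up to 53 mm; 45-degree step to 16 mm diameter at 57 mm; 16 mm pilot to 76 mm, tapering to 8 mm at 82 mm. A 28 mm bore goes home, the head's underside on the foot at 12 mm; a 21 mm bore hangs on the step, underside at about 54 mm. Origin: centre of the foot's underside, on the pin's axis; z up.
- blue_pad: Blue square pad fixed to the bench, 90 x 90 mm, 8 mm thick. Origin: centre of its underside. The head to be tested stands on it, up to about 20 mm off its centre.
- cork_pad: Brown cork square pad fixed to the bench, 90 x 90 mm, 8 mm thick. Origin: centre of its underside. The other head waits on it, up to about 20 mm off its centre.
- green_tray: Green wooden tray, open on top, 140 x 140 mm, 35 mm high outside, walls 6 mm, inner floor 6 mm up. Fixed. Origin: centre of its underside, x and y along its sides. For heads that fit.
- red_tray: Red wooden tray, open on top, 140 x 140 mm, 35 mm high outside, walls 6 mm, inner floor 6 mm up. Fixed. Origin: centre of its underside, x and y along its sides. For heads that do not fit.
- gouge: Carving gouge lying on the bench, 265 mm long, 30 mm wide, 28 mm high; wooden handle towards its -x, steel blade towards its +x. Origin: on the bench below the ferrule.
- mallet: Finished carver's mallet lying on the bench, 240 mm long, head 80 mm thick towards its +x, handle towards its -x. Origin: on the bench below the middle of its length.
- jar: Closed jar, 60 mm diameter, 85 mm tall, brass cap. Origin: centre of its underside.
Not all that is in view belongs to the job. Several things have the shape of the gauge; the one meant has the colours described above.

How it is judged:
By the outcome, as a careful person would: the job done as asked, in the order asked, and still so for the second after the job is handed in, with the robot touching nothing.
It also fails if it takes over 51 s, if anything falls off the work surface, if the arm or the gripper's body presses on something with over 40 N, if the wrist force passes 120 N, or if a joint passes its speed limit or range.

## Working session

There is one attempt and no reset: what is moved stays moved. The work goes in short steps, Python scripts to look and compute and a tool call to move; the robot and the scene stay as the last step left them, time stands still between calls to the robot, and variables do not carry over. Pictures are saved under pics/ and viewed, at most 10 in all, crops included, and the job is handed in when it is done.

Besides the shell and the picture viewer there is one more tool, called after "Emit:" in YAML: its name, and indented under it one key for each argument. drive_tool: Moves the arm, as the interface text tells. Shift numbers are shares of 0.5 m and turn numbers shares of 180 degrees, none past 1 either way. Its arguments: {"type":"object","properties":{"claw":{"type":"array","items":{"type":"number"}},"slide":{"type":"array","items":{"type":"array","items":{"type":"number"}}},"yaw":{"type":"array","items":{"type":"number"}},"newtons":{"type":"number"}},"required":["claw","slide","yaw"]}

```bash
mkdir -p pics; cat > h.py <<'E'
import numpy as np, cv2
from workcell import bot
def ray(c,u,v):
    K=c["mtx"]; d=np.array([(u-K[0,2])/K[0,0],-(v-K[1,2])/K[1,1],-1.0])
    return np.array(c["eye"]),np.array(c["rotation"])@d
def onplane(c,u,v,z):
    o,d=ray(c,u,v); return o+d*(z-o[2])/d[2]
def cloud(c):
    v,u=np.mgrid[0:400,0:640]; K=c["mtx"]
    d=np.stack([(u-K[0,2])/K[0,0],-(v-K[1,2])/K[1,1],-np.ones_like(u,float)],-1)
    return np.array(c["eye"])+(d*c["depth"][...,None])@np.array(c["rotation"]).T
def save(c,n): cv2.imwrite(n,c["color"][...,::-1])
E
python3 - <<'E'
from h import *
for n in("top","side"):
    c=bot.read_camera(n); save(c,f"pics/{n}0.png"); print(n,c["eye"],c["mtx"],c["rotation"],{k for k in c})
s=bot.read_state();print(s)
E
```

```text
top [ 0.4528018  -0.00624451  1.02870962] [[367.98136916   0.         318.28814738]
 [  0.         367.98136916 199.68991537]
 [  0.           0.           1.        ]] [ 0.0498109  -0.05780837 -1.58551383] {'rotation', 'mtx', 'depth', 'color', 'eye'}
side [ 0.04041902 -0.58025734  0.62483282] [[381.32939974   0.         318.62071471]
 [  0.         381.32939974 201.50089478]
 [  0.           0.           1.        ]] [ 0.88285948 -0.31734389 -0.68074719] {'rotation', 'mtx', 'depth', 'color', 'eye'}
{'time': 0.1, 'q': array([ 1.18510947e+00,  2.64704387e-01,  1.60525515e+00,  1.43460934e-05,
        1.27369548e+00, -3.69027655e-02]), 'joint_vel': array([-5.63538662e-04, -1.11331109e-03, -2.79117555e-03, -8.81390649e-06,
        2.83739911e-04,  5.69652650e-04]), 'joint_torque': array([ 7.38918952e-04, -5.16702104e+01, -3.68588734e+01,  5.81764448e-05,
        6.28051115e-03, -3.03084926e-05]), 'tool_pos': array([0.23056958, 0.63407009, 0.40345868]), 'tcp_rot': array([-0.54502484, -3.09349973,  0.00316254]), 'wrist_force': array([ 0.53766367, -0.77548949, -0.49658904]), 'torque': array([-0.00839918, -0.00123325, -0.02422972]), 'grip_force': 0.0, 'width': 1.0022931042641938}
```

View pics/top0.png

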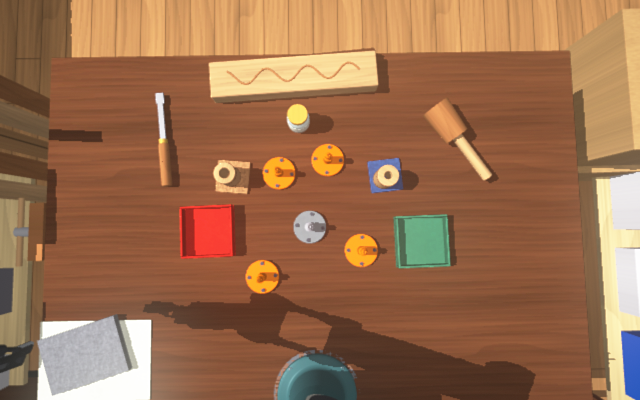

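View pics/side0.png

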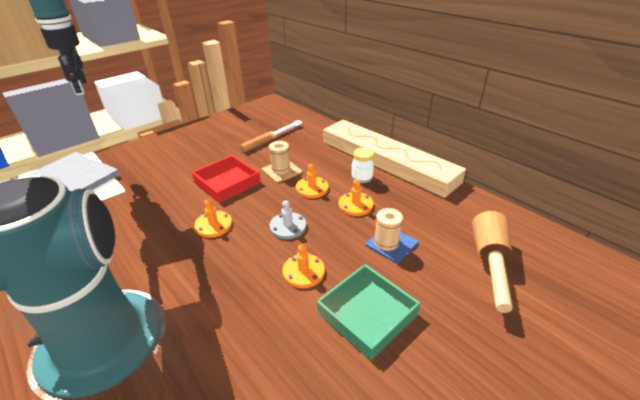

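```bash
python3 - <<'E'
s=open('h.py').read().replace('np.array(c["rotation"])','cv2.Rodrigues(np.array(c["rotation"],float))[0]')
open('h.py','w').write(s)
E
python3 - <<'E'
from h import *
t=bot.read_camera("top"); s=bot.read_camera("side")
crop=lambda c,u0,u1,v0,v1,k:cv2.resize(c["color"][v0:v1,u0:u1,::-1],None,fx=k,fy=k,interpolation=cv2.INTER_CUBIC)
a=crop(t,290,430,140,260,4); b=crop(s,260,430,180,260,4)
b=crop(s,260,420,190,260,3.5)
W=max(a.shape[1],b.shape[1]); pad=lambda i:cv2.copyMakeBorder(i,0,0,0,W-i.shape[1],0)
cv2.imwrite("pics/crop.png",cv2.resize(np.vstack([pad(a),pad(b)]),None,fx=.8,fy=.8))
P=cloud(t); Q=cloud(s)
for n,c,X in(("top",t,P),("side",s,Q)):
    # plane check & objects
    z=X[...,2]; ok=c["depth"]>0
    hsv=cv2.cvtColor(c["color"],cv2.COLOR_RGB2HSV)
    def obj(name,ctr,r,zlo,zhi):
        m=ok&(np.hypot(X[...,0]-ctr[0],X[...,1]-ctr[1])<r)&(z>zlo)&(z<zhi)
        p=X[m]; 
        if len(p)<5: print(n,name,"few",len(p));return
        (cx,cy),rr=cv2.minEnclosingCircle(p[:,:2].astype(np.float32))
        print(n,name,len(p),"mean",p.mean(0).round(4),"circ",round(cx,4),round(cy,4),round(rr,4))
    hc=onplane(t,388,176,.088); g=onplane(t,311,227,.012); k=onplane(t,225,174,.088)
    print(n,"guess",hc.round(3),g.round(3),k.round(3))
    obj("head",hc,.045,.075,.1); obj("cork head",k,.045,.075,.1)
    obj("gauge foot",g,.055,.007,.02); obj("pin",g,.03,.025,.09); obj("pilot",g,.03,.06,.09)
    for nm,lo,hi in(("red",(0,180,120),(4,255,255)),("green",(70,80,40),(90,255,255)),("blue",(105,120,60),(125,255,255))):
        m=cv2.inRange(hsv,lo,hi); 
        k2,l,st,ce=cv2.connectedComponentsWithStats(m)
        for i in range(1,k2):
            if st[i,4]>150:
                p=X[(l==i)&ok]; print(n,nm,st[i],ce[i].round(1),np.median(p,0).round(3),"bbox mid",((p.min(0)+p.max(0))/2).round(3), cv2.minAreaRect(p[:,:2].astype(np.float32)))
    print(n,"bench z",np.median(z[ok&(abs(z)<.02)]))
E
```

```text
top guess [ 0.576 -0.192  0.088] [0.447 0.009 0.012] [0.587 0.227 0.088]
top head 331 mean [ 0.5786 -0.1914  0.0861] circ 0.5791 -0.1917 0.0283
top cork head 309 mean [0.5906 0.229  0.0859] circ 0.5911 0.2297 0.0281
top gauge foot 751 mean [0.449  0.0134 0.0112] circ 0.4492 0.0135 0.045
top pin 65 mean [0.4497 0.0134 0.0647] circ 0.4502 0.014 0.012
top pilot 31 mean [0.4492 0.0133 0.0769] circ 0.449 0.0135 0.008
top red [ 179  204   57   55 2753] [207.6 231.1] [0.44  0.294 0.006] bbox mid [0.44  0.299 0.018] ((0.43969008326530457, 0.29858162999153137), (0.14253589510917664, 0.15500973165035248), 1.7222378253936768)
top green [ 396  215   54   53 2155] [425.8 240.9] [ 0.404 -0.308  0.006] bbox mid [ 0.406 -0.291  0.019] ((0.4054512679576874, -0.2914891242980957), (0.13630928099155426, 0.13868793845176697), 1.5027728080749512)
top blue [ 622  332   18   68 1031] [631.4 363.8] [-0.144 -1.31  -0.543] bbox mid [-0.153 -1.312 -0.544] ((-0.15342694520950317, -1.3115226030349731), (0.02168700098991394, 0.2672305703163147), 89.38323211669922)
top bench z -0.0007985392928362423
side guess [ 0.
[... 797 characters left out ...]
63182068), 1.404847264289856)
side green [ 10 286  40  17 212] [ 28.9 295.1] [-0.039 -0.052  0.204] bbox mid [-0.04  -0.046  0.206] ((-0.04226972162723541, -0.04719177633523941), (0.006824109703302383, 0.04662611335515976), 51.15501403808594)
side green [ 52 340  28  30 310] [ 66.4 351.5] [-0.044 -0.054  0.073] bbox mid [-0.044 -0.051  0.061] ((-0.04514637961983681, -0.05258531868457794), (0.008829706348478794, 0.04127705097198486), 52.732017517089844)
side blue [367 235  50  27 345] [396.4 249.8] [ 0.573 -0.229  0.008] bbox mid [ 0.586 -0.206  0.008] ((0.5861698389053345, -0.20401474833488464), (0.08514515310525894, 0.08245278149843216), 4.063610553741455)
side bench z 0.0005496194041293423
```

View pics/crop.png

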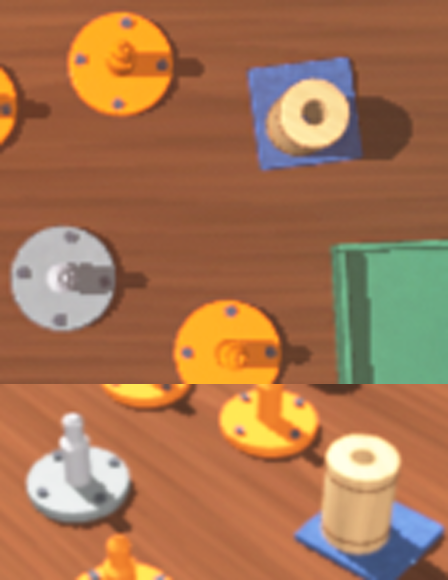

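The candidates for the gauge in the top view are grey steel (311,227) and orange look-alikes at (279,173), (328,160), (362,250) and (262,277). The candidates for the head are the one on the blue pad (388,176) and the one on the cork pad (225,174). The crop confirms my choice of the grey gauge with the silver pin, at about (0.4485, 0.013), and the head on blue, at about (0.578, -0.193).

Emit:
drive_tool:
  claw: [85,85,85,85,85,85,85,85]
  slide:
    - [0.26,-0.62,0]
    - [0.26,-0.62,0]
    - [0.26,-0.62,0]
    - [0.26,-0.62,0]
    - [0.26,-0.62,0]
    - [0.26,-0.62,0]
    - [0.26,-0.62,0]
    - [0.26,-0.62,0]
  yaw: [0,0,0,0,0,0,0,0]
  newtons: 40

```text
time: 0.87
tool_pos: [0.3597, 0.325, 0.4046]
tcp_rot: [0.544, 3.094, 0.0]
wrist_force: [0.4, 0.9, -0.6]
width: 0.999
grip_force: 0.0
```

Emit:
drive_tool:
  claw: [85,85,85,85,85,85,85,85]
  slide:
    - [0.22,-0.54,-0.1]
    - [0.22,-0.54,-0.1]
    - [0.22,-0.54,-0.1]
    - [0.22,-0.54,-0.1]
    - [0.22,-0.54,-0.1]
    - [0.22,-0.54,-0.1]
    - [0.22,-0.54,-0.1]
    - [0.22,-0.54,-0.1]
  yaw: [0,0,0,0,0,0,0,0]

```text
time: 1.53
tool_pos: [0.4707, 0.0519, 0.3536]
tcp_rot: [0.553, 3.092, -0.005]
wrist_force: [-0.1, 0.4, 0.2]
width: 0.996
grip_force: 0.0
```

Emit:
drive_tool:
  claw: [85,85,85,85,85,85,85,85]
  slide:
    - [0.215,-0.493,-0.06]
    - [0.215,-0.493,-0.06]
    - [0.215,-0.493,-0.06]
    - [0.215,-0.493,-0.06]
    - [0.215,-0.493,-0.06]
    - [0.215,-0.493,-0.06]
    - [0.215,-0.493,-0.06]
    - [0.215,-0.493,-0.06]
  yaw: [0,0,0,0,0,0,0,0]

```text
time: 2.2
tool_pos: [0.5783, -0.1932, 0.3239]
tcp_rot: [0.551, 3.092, -0.002]
wrist_force: [-0.1, 1.2, 0.5]
width: 0.995
grip_force: 0.0
```

Emit:
drive_tool:
  claw: [85,85,85,85,85,85,85,85]
  slide:
    - [0,0,-0.04]
    - [0,0,-0.08]
    - [0,0,-0.12]
    - [0,0,-0.16]
    - [0,0,-0.19]
    - [0,0,-0.214]
    - [0,0,-0.214]
    - [0,0,-0.214]
  yaw: [0,0,0,0,0,0,0,0]

```text
time: 2.87
tool_pos: [0.5768, -0.1887, 0.2172]
tcp_rot: [-0.544, -3.092, -0.001]
wrist_force: [-0.5, 0.5, 0.1]
width: 0.998
grip_force: 0.0
```

Emit:
drive_tool:
  claw: [50,50,50,50,50,50,50,50]
  slide:
    - [0,0,0]
    - [0,0,0]
    - [0,0,0]
    - [0,0,0]
    - [0,0,0]
    - [0,0,0]
    - [0,0,0]
    - [0,0,0]
  yaw: [0,0,0,0,0,0,0,0]

```text
time: 3.53
tool_pos: [0.5781, -0.1899, 0.2196]
tcp_rot: [0.545, 3.091, -0.001]
wrist_force: [-0.9, -0.6, 6.5]
width: 0.653
grip_force: 43.1
```

Emit:
drive_tool:
  claw: [50,50,50,50,50,50,50,50]
  slide:
    - [0,0,0.02]
    - [0,0,0.06]
    - [0,0,0.12]
    - [0,0,0.18]
    - [0,0,0.22]
    - [0,0,0.24]
    - [0,0,0.24]
    - [0,0,0.24]
  yaw: [0,0,0,0,0,0,0,0]

```text
time: 4.2
tool_pos: [0.5768, -0.1894, 0.3374]
tcp_rot: [-0.545, -3.094, -0.0]
wrist_force: [-0.3, -0.1, -3.2]
width: 0.648
grip_force: 42.9
```

```bash
python3 - <<'E'
from h import *
for i in range(4):
    s=bot.read_state(); print(s["time"],s["tool_pos"].round(4),s["tcp_rot"].round(3),s["wrist_force"].round(1)); c=bot.read_camera("side")
save(c,"pics/lift.png")
E
```

```text
4.2 [ 0.5768 -0.1894  0.3374] [-0.545 -3.094 -0.   ] [-0.3 -0.1 -3.2]
4.25 [ 0.5764 -0.1893  0.3361] [-5.450e-01 -3.091e+00 -1.000e-03] [-0.2  0.6 -2.8]
4.3 [ 0.5762 -0.1892  0.3354] [-5.45e-01 -3.09e+00 -1.00e-03] [-0.8 -0.4 -1.7]
4.35 [ 0.5762 -0.1892  0.3351] [-5.44e-01 -3.09e+00 -1.00e-03] [-0.9  1.  -1.4]
```

View pics/lift.png

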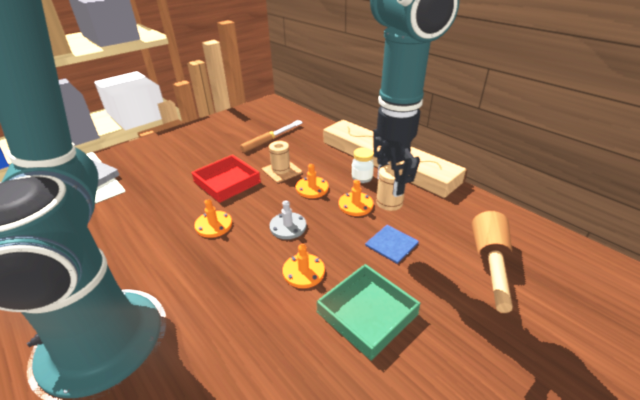

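Emit:
drive_tool:
  claw: [50,50,50,50,50,50,50,50]
  slide:
    - [-0.02,0.03,0]
    - [-0.06,0.093,0]
    - [-0.11,0.171,0]
    - [-0.16,0.249,0]
    - [-0.21,0.327,0]
    - [-0.245,0.381,0]
    - [-0.261,0.406,0]
    - [-0.261,0.406,0]
  yaw: [0,0,0,0,0,0,0,0]

```text
time: 5.07
tool_pos: [0.4435, 0.0161, 0.3358]
tcp_rot: [-0.539, -3.09, -0.001]
wrist_force: [-0.1, 0.3, -2.0]
width: 0.648
grip_force: 43.1
```

```bash
python3 - <<'E'
from h import *
for i in range(6): c=bot.read_camera("side")
s=bot.read_state(); print(s["time"],s["tool_pos"].round(4),s["tcp_rot"].round(3),s["wrist_force"].round(1))
t=bot.read_camera("top")
np.save("side1.npy",c,allow_pickle=True)
X=cloud(c); T=cloud(t)
for n,Z in(("side",X),("top",T)):
    m=(np.hypot(Z[...,0]-.4485,Z[...,1]-.0127)<.06)&(Z[...,2]>.11)&(Z[...,2]<.16)
    print(n,m.sum())
    if m.sum()>20:
        p=Z[m]; print(p.min(0).round(4),p.max(0).round(4))
        # circle fit with known radius 28mm on side surface
        from scipy.optimize import least_squares
        f=least_squares(lambda a:np.hypot(p[:,0]-a[0],p[:,1]-a[1])-.028,[.4485,.0127],loss="soft_l1",f_scale=.001); print(f.x.round(4))
k=cv2.resize(c["color"][100:260,220:360,::-1],None,fx=3.5,fy=3.5,interpolation=cv2.INTER_CUBIC); cv2.imwrite("pics/over.png",k)
E
```

```text
5.3667 [0.4472 0.0127 0.3375] [-0.547 -3.093  0.   ] [-0.5  1.2 -1.7]
side 304
[ 0.4203 -0.0176  0.1263] [0.4714 0.0257 0.1599]
[0.449  0.0126]
top 0
```

View pics/over.png

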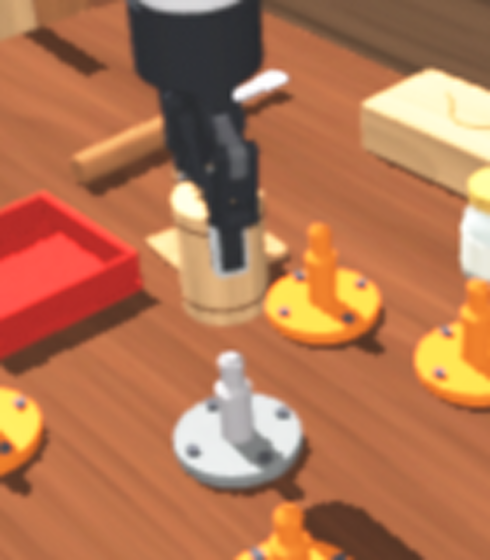

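The side crop shows the head held upright (crop about 222,250) above the grey gauge, whose tip is at crop (231,360). I'll refine the relative offset in this same view.

```bash
cat >> h.py <<'E'
from scipy.optimize import least_squares
def fit(p,r,x0): return least_squares(lambda a:np.hypot(p[:,0]-a[0],p[:,1]-a[1])-r,x0,loss="soft_l1",f_scale=.001).x
def rel(c,ctr=(.449,.0127),zlo=.11,zhi=.2,zoff=0):
    X=cloud(c); hsv=cv2.cvtColor(c["color"],cv2.COLOR_RGB2HSV); d=np.hypot(X[...,0]-ctr[0],X[...,1]-ctr[1])
    m=(d<.045)&(hsv[...,1]>60)&(hsv[...,2]>90)&(X[...,2]>zlo)&(X[...,2]<zhi)
    p=X[m]; return fit(p,.028,ctr),m.sum(),p[:,2].min(),p[:,2].max()
E
python3 - <<'E'
from h import *
c=bot.read_camera("side"); X=cloud(c)
print("state",bot.read_state()["tool_pos"].round(4))
print("head",rel(c,zhi=.175))
d=np.hypot(X[...,0]-.449,X[...,1]-.0127); z=X[...,2]
for lo,hi,r in((.02,.05,.012),(.059,.075,.008)):
    m=(d<.03)&(z>lo)&(z<hi); print("pin",fit(X[m],r,[.449,.0127]).round(4),m.sum())
m=(d<.06)&(z>.007)&(z<.02); q=X[m][:,:2].astype(np.float32)
h=cv2.convexHull(q)[:,0]; print("foot ellipse",cv2.fitEllipse(h))
E
```

```text
state [0.4472 0.0127 0.3375]
head (array([0.44903934, 0.01246869]), np.int64(402), np.float64(0.12578049050257922), np.float64(0.17493407014659662))
pin [0.4491 0.0137] 96
pin [0.4494 0.0133] 40
foot ellipse ((0.44846102595329285, 0.01233233418315649), (0.08823134750127792, 0.09040289372205734), 134.9163818359375)
```

Emit:
drive_tool:
  claw: [50,50,50,50,50,50,50,50]
  slide:
    - [0,0.001,-0.03]
    - [0,0.001,-0.06]
    - [0,0.001,-0.08]
    - [0,0.001,-0.09]
    - [0,0.001,-0.1]
    - [0,0.001,-0.11]
    - [0,0.001,-0.12]
    - [0,0.001,-0.12]
  yaw: [0,0,0,0,0,0,0,0]

```text
time: 6.13
tool_pos: [0.4464, 0.0139, 0.2769]
tcp_rot: [-0.545, -3.093, 0.0]
wrist_force: [-0.1, -0.2, -2.3]
width: 0.649
grip_force: 43.1
```

Emit:
drive_tool:
  claw: [50,50,50,50,50,50,50,50]
  slide:
    - [0,0,-0.004]
    - [0,0,-0.008]
    - [0,0,-0.012]
    - [0,0,-0.016]
    - [0,0,-0.02]
    - [0,0,-0.022]
    - [0,0,-0.022]
    - [0,0,-0.022]
  yaw: [0,0,0,0,0,0,0,0]

```text
time: 6.8
tool_pos: [0.4467, 0.014, 0.2668]
tcp_rot: [0.545, 3.094, 0.0]
wrist_force: [-0.1, -0.0, -0.9]
width: 0.653
grip_force: 43.1
```

Emit:
drive_tool:
  claw: [50,50,50,50]
  slide:
    - [0,0,-0.002]
    - [0,0,-0.004]
    - [0,0,-0.006]
    - [0,0,-0.006]
  yaw: [0,0,0,0]

```text
time: 7.13
tool_pos: [0.4475, 0.0139, 0.2654]
tcp_rot: [0.545, 3.092, 0.0]
wrist_force: [-2.3, 0.5, 8.8]
width: 0.655
grip_force: 43.9
```

```bash
python3 - <<'E'
import cv2,numpy as np
i=cv2.imread("pics/top0.png"); a=[cv2.resize(i[v-20:v+20,u-20:u+20],None,fx=7,fy=7,interpolation=cv2.INTER_CUBIC) for u,v in((388,176),(225,174))]
g=[cv2.cvtColor(x,6) for x in a]
s=cv2.cvtColor(i,cv2.COLOR_BGR2GRAY)
for u,v in((388,176),(225,174)): print(s[v-9:v+10,u-12:u+13])
cv2.imwrite("pics/holes.png",np.hstack(a))
E
```

```text
[[128 127 127 127 157 211 219 223 224 225 225 225 225 224 222 218 214 212
  199 156 125 120 120 116  80]
 [126 127 129 156 207 224 222 221 220 222 223 225 226 224 225 224 222 219
  214 201 156 126 122 118  92]
 [124 126 151 205 225 225 222 220 220 220 222 223 225 226 226 224 224 224
  221 217 200 152 121 120 109]
 [127 144 187 229 229 226 224 222 221 222 220 216 211 222 225 226 225 224
  224 224 220 192 106  91  88]
 [137 167 212 228 227 227 226 226 225 211 173 145 141 164 198 223 226 225
  224 224 224 211 132  82  78]
 [163 184 232 229 227 225 226 227 217 157 117 103 103 120 167 203 223 224
  224 225 225 221 185  93  76]
 [178 191 234 231 229 227 225 221 185 115 101 102 102 118 161 191 222 222
  222 222 225 225 205  98  74]
 [182 189 230 228 228 229 229 222 156 103 101 103 102 106 136 186 212 221
  220 220 221 224 210 101  75]
 [182 191 230 227 226 226 229 223 149 102 102 103 102 101 128 187 208 222
  221 219 220 221 209 110  78]
 [166 196 235 230 227 225 225 219 150  95  99 101 101 100 127 189 214 224
  222 220 220 220 203 101  78]
 [177 195 236 235 231 227 226 225 200 121  93  97 
[... 2191 characters left out ...]
47 110 104 105 109 133 178 209 218 220
  223 224 188 106  85  95  96]
 [104 146 212 234 230 224 223 227 220 201 176 180 187 204 212 217 218 220
  225 215 141  90  83  95  97]
 [101 113 176 234 232 225 225 228 227 221 213 219 214 216 214 216 218 221
  218 172 105  85  93  97  98]
 [105 105 140 207 229 225 228 228 225 220 221 222 217 217 213 217 218 213
  173 116  92  93  98  98  97]
 [105 105 125 180 211 221 228 229 226 221 222 221 217 216 215 216 206 165
  118  98  96  99  99  99  99]
 [105 105 133 185 193 194 198 213 222 219 224 218 216 209 192 167 135 103
   89  97 100 100 100 100  96]
 [103 104 131 182 187 185 188 168 164 173 168 157 151 136 122 102  89  93
   94  99 100 100 100  98  97]]
```

View pics/holes.png

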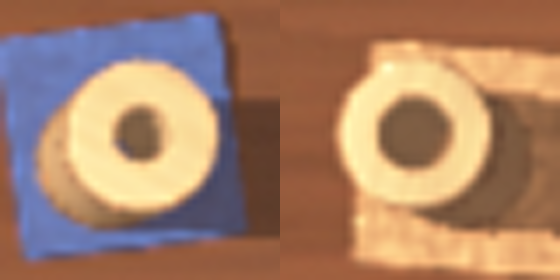

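Emit:
drive_tool:
  claw: [50,50,60,64,68,68,68,68]
  slide:
    - [0,0,0.002]
    - [0,0,0.002]
    - [0,0,0.002]
    - [0,0,0.002]
    - [0,0,0.002]
    - [0,0,0.002]
    - [0,0,0.002]
    - [0,0,0.002]
  yaw: [0,0,0,0,0,0,0,0]

```text
time: 7.8
tool_pos: [0.4465, 0.0139, 0.2644]
tcp_rot: [-0.545, -3.093, 0.0]
wrist_force: [-0.2, -0.4, -0.7]
width: 0.798
grip_force: 0.0
```

```bash
python3 - <<'E'
from h import *
for i in range(4): c=bot.read_camera("side")
s=bot.read_state(); print(s["time"],s["tool_pos"].round(4),s["wrist_force"].round(1),s["width"])
print("head",rel(c,zlo=.02,zhi=.13))
cv2.imwrite("pics/rest.png",cv2.resize(c["color"][120:270,220:360,::-1],None,fx=3.5,fy=3.5,interpolation=cv2.INTER_CUBIC))
E
```

```text
8.0 [0.4466 0.0139 0.2646] [ 0.2 -1.   0.4] 0.7984702639246158
head (array([0.44940647, 0.01387169]), np.int64(442), np.float64(0.05460088846340572), np.float64(0.1299284497156316))
```

View pics/rest.png

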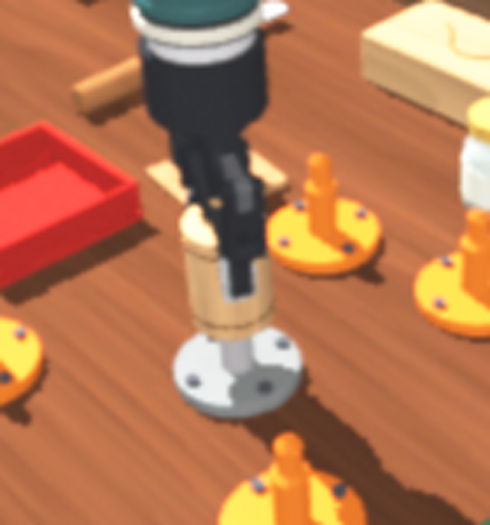

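The holes crop shows a small bore in the blue-pad head and a large one in the cork-pad head. After release, the head hangs upright on the step at crop (230,280), with its underside at 0.0546 m and centred on the pin. It goes in the red tray.

Emit:
drive_tool:
  claw: [68,50,50,50,50,50,50,50]
  slide:
    - [0,0,0]
    - [0,0,0]
    - [0,0,0]
    - [0,0,0]
    - [0,0,0]
    - [0,0,0]
    - [0,0,0]
    - [0,0,0]
  yaw: [0,0,0,0,0,0,0,0]

```text
time: 8.67
tool_pos: [0.4467, 0.014, 0.2649]
tcp_rot: [0.545, 3.094, 0.0]
wrist_force: [-0.2, -0.0, 2.3]
width: 0.65
grip_force: 42.0
```

Emit:
drive_tool:
  claw: [50,50,50,50,50,50,50,50]
  slide:
    - [0,0,0.01]
    - [0,0,0.03]
    - [0,0,0.06]
    - [0,0,0.09]
    - [0,0,0.12]
    - [0,0,0.12]
    - [0,0,0.12]
    - [0,0,0.12]
  yaw: [0,0,0,0,0,0,0,0]

```text
time: 9.33
tool_pos: [0.4462, 0.0139, 0.3241]
tcp_rot: [-0.545, -3.093, 0.0]
wrist_force: [0.2, -0.1, -2.5]
width: 0.655
grip_force: 42.7
```

Emit:
drive_tool:
  claw: [50,50,50,50,50,50,50,50]
  slide:
    - [0,0.05,0]
    - [0,0.12,0]
    - [-0.01,0.2,0]
    - [-0.01,0.28,0]
    - [-0.018,0.36,0]
    - [-0.018,0.44,0]
    - [-0.018,0.51,0]
    - [-0.018,0.558,0]
  yaw: [0,0,0,0,0,0,0,0]

```text
time: 10.0
tool_pos: [0.4366, 0.2957, 0.3231]
tcp_rot: [-0.542, -3.093, 0.001]
wrist_force: [0.7, -0.7, -1.4]
width: 0.654
grip_force: 43.1
```

Emit:
drive_tool:
  claw: [50,50,50,50,50,50,50,50]
  slide:
    - [0,0,0]
    - [0,0,0]
    - [0,0,-0.04]
    - [0,0,-0.08]
    - [0,0,-0.11]
    - [0,0,-0.13]
    - [0,0,-0.14]
    - [0,0,-0.14]
  yaw: [0,0,0,0,0,0,0,0]

```text
time: 10.67
tool_pos: [0.437, 0.2917, 0.253]
tcp_rot: [-0.546, -3.091, 0.004]
wrist_force: [-0.2, 0.1, -1.6]
width: 0.654
grip_force: 43.2
```

```bash
python3 - <<'E'
from h import *
for i in range(3): c=bot.read_camera("side")
s=bot.read_state(); print(s["time"],s["tool_pos"].round(4),s["wrist_force"].round(1),s["width"])
save(c,"pics/tray.png"); p=s["tool_pos"]; print("head",rel(c,ctr=(p[0]+.003,p[1]),zlo=.037,zhi=.12))
E
```

```text
10.8167 [0.4382 0.2929 0.2556] [-0.3  0.3 -1.5] 0.6528181563124599
head (array([0.44021994, 0.2923712 ]), np.int64(380), np.float64(0.04376922919591997), np.float64(0.11942527583492635))
```

View pics/tray.png

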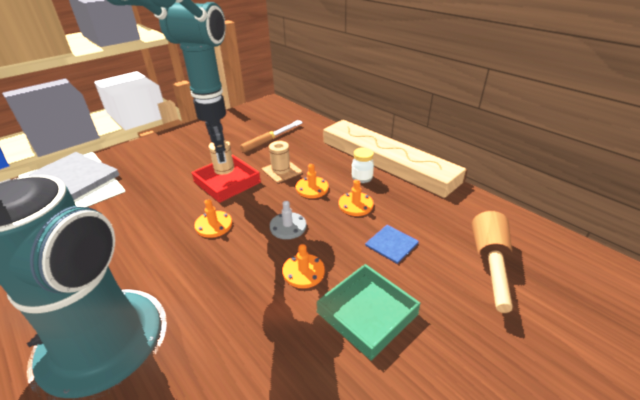

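The head hangs over the middle of the red tray (pixel 221,155), with its underside about 39 mm above the floor.

Emit:
drive_tool:
  claw: [50,50,50,50,50,50,50,50]
  slide:
    - [0,0,-0.02]
    - [0,0,-0.04]
    - [0,0,-0.056]
    - [0,0,-0.064]
    - [0,0,-0.07]
    - [0,0,-0.072]
    - [0,0,-0.074]
    - [0,0,-0.074]
  yaw: [0,0,0,0,0,0,0,0]

```text
time: 11.48
tool_pos: [0.4377, 0.293, 0.2176]
tcp_rot: [0.545, 3.094, 0.0]
wrist_force: [-0.1, 0.6, -2.1]
width: 0.653
grip_force: 43.2
```

Emit:
drive_tool:
  claw: [50,50,50,50,50,50]
  slide:
    - [0,0,-0.001]
    - [0,0,-0.002]
    - [0,0,-0.003]
    - [0,0,-0.003]
    - [0,0,-0.003]
    - [0,0,-0.003]
  yaw: [0,0,0,0,0,0]

```text
time: 11.98
tool_pos: [0.4379, 0.2931, 0.217]
tcp_rot: [0.545, 3.093, 0.001]
wrist_force: [-1.0, -0.4, 4.8]
width: 0.65
grip_force: 43.7
```

Contact at 4.8 N; I'll release it and retreat straight up.

Emit:
drive_tool:
  claw: [58,64,70,76,82,85,85,85]
  slide:
    - [0,0,0]
    - [0,0,0]
    - [0,0,0]
    - [0,0,0]
    - [0,0,0]
    - [0,0,0]
    - [0,0,0]
    - [0,0,0]
  yaw: [0,0,0,0,0,0,0,0]

```text
time: 12.65
tool_pos: [0.4376, 0.293, 0.2161]
tcp_rot: [-0.545, -3.094, 0.0]
wrist_force: [-0.1, -0.0, -0.2]
width: 0.991
grip_force: 0.0
```

Emit:
drive_tool:
  claw: [85,85,85,85,85,85,85,85]
  slide:
    - [0,0,0.02]
    - [0,0,0.06]
    - [0,0,0.12]
    - [0,0,0.18]
    - [0,0,0.24]
    - [0,0,0.3]
    - [0,0,0.34]
    - [0,0,0.34]
  yaw: [0,0,0,0,0,0,0,0]

```text
time: 13.32
tool_pos: [0.4391, 0.2939, 0.3932]
tcp_rot: [0.544, 3.086, 0.012]
wrist_force: [0.6, 0.4, 0.0]
width: 0.991
grip_force: 0.0
```

```bash
python3 - <<'E'
from h import *
for i in range(4): c=bot.read_camera("side")
s=bot.read_state(); print(s["time"],s["tool_pos"].round(4),s["wrist_force"].round(1),s["width"])
save(c,"pics/end.png"); print("head",rel(c,ctr=(.4405,.293),zlo=.037,zhi=.12))
E
```

```text
13.5167 [0.437  0.2926 0.3851] [-0.5  0.8 -0.8] 0.9943204164577045
head (array([0.44045616, 0.29289214]), np.int64(353), np.float64(0.03716534871537425), np.float64(0.08765454416563245))
```

View pics/end.png

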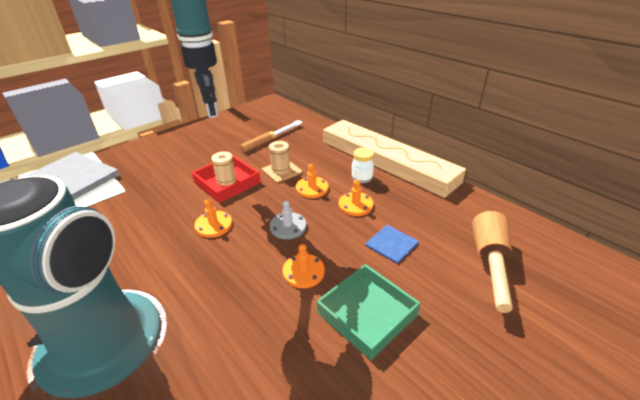

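The head stands upright in the red tray (223,170), the gripper is clear above it at (211,100), and everything else is in place.

```bash
python3 -c "
from workcell import bot
print(bot.finish_job())"
```

```text
the job is handed in; nothing more can be done
None
```

The head from the blue pad hung up on the gauge's step (underside at about 54 mm), so after letting go of it there I stood it upright in the red tray, and I handed the job in at about 13.5 s.

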